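# Tidy the washing-up kit into the sink caddy

### The job

Tidy the washing-up kit into the sink caddy: lay the wide-bladed dish scraper flat in the long trough, stand the pot brush bristles down in the round pot, and stand the sink plug knob up in the square dish. Set each down gently instead of dropping it. Leave the tableware (the slim butter spreader, the domed sugar-bowl lid, the tumbler and the ramekin) where it is.

Things in the scene. Friction and masses are not known exactly. Their poses are not given: they have to be found in the camera images.
- scraper: Steel dish scraper lying flat, 126 mm long, 120 g: bar handle 18 mm wide (y), 20 mm high, from x = -63 to +20 mm, then a flat square blade 54 mm wide, 4 mm thick, to x = +63 mm. Origin on the underside midway along the whole length (within the handle); x towards the blade, z up. Balances near x = +8 mm; can be pinched across the handle at the origin.
- brush: Wooden pot brush standing on stiff pale bristles, 70 mm high, 110 g: round bristle block and wooden head 56 mm in diameter up to 32 mm high, neck 18 mm in diameter, then a round wooden knob 30 mm in diameter from 42 to 70 mm high. Origin at the centre of the underside, z up along the knob.
- plug: Steel sink strainer plug, 46 mm high, 120 g: black rubber foot, flat steel disc 58 mm in diameter with a ring of small dark holes (top 12 mm high), stem 10 mm in diameter, flat-topped cylindrical knob 20 mm in diameter from 32 to 46 mm high. Origin at the centre of the underside, z up along the knob.
- spreader: Part of the tableware: leave it where it is. Steel butter spreader that looks like the scraper: the same handle (83 x 18 x 20 mm) but a slim round-ended blade only 20 mm wide; 124 mm long. Origin on the underside, about midway along the length; x runs along it towards the blade (solid from x = -63 to +61 mm), z up.
- lid: Part of the tableware: leave it where it is. Steel sugar-bowl lid that looks like the plug: a dome 72 mm in diameter without holes, with a ball knob 22 mm in diameter, 49 mm high in all. Origin at the centre of the underside, z up.
- trough: Long white plastic trough for the scraper (either way round): outside 152 (x) x 82 (y) x 22 mm high, walls and floor 3 mm. Origin: centre of the underside, 4 mm above the tile; x along its length, z up. Fixed in the caddy, a pale wooden tray 166 (x) x 290 (y) mm with a 12 mm high rim, in which trough, pot and dish stand in any order along y, 92 mm apart, all turned alike.
- pot: Round white ceramic pot, fixed in the caddy, for the brush: outside diameter 86 mm, inside 78 mm, rim 36 mm above its origin. Origin at the centre of the underside, 4 mm above the tile; the inner floor is 3 mm above the origin. z up.
- dish: Square white ceramic dish, fixed in the caddy, for the plug: outside 82 x 82 mm, 22 mm high, walls and floor 3 mm, so inside it is 76 x 76 mm. Origin at the centre of the underside, 4 mm above the tile; the inner floor is 3 mm above the origin. x and y along its sides, z up.
- tumbler: Part of the tableware: leave it where it is. Green plastic tumbler, 68 mm across the rim, 100 mm high, standing beside the caddy. Origin at the centre of the underside, z up.
- ramekin: Part of the tableware: leave it where it is. White ceramic ramekin, 76 mm across the rim, 42 mm high, standing beside the caddy. Origin at the centre of the underside, z up.
There are look-alikes about, which are no part of the job. Of the things that look like the scraper, take the one that is farthest to the robot's right at the start. What is shaped like the dish but blue is not meant.

How it is judged:
By the outcome, as a careful person would: the job done as asked, in the order asked, and still so for the second after the job is handed in, with the robot touching nothing.
It also fails if it takes over 90 s, if anything falls off the work surface, if the arm or the gripper's body presses on something with over 40 N, if the wrist force passes 120 N, or if a joint passes its speed limit or range.

### The arm

A 6-joint arm with a two-finger parallel gripper is mounted at the origin on the work surface. World frame = base frame: x ahead of the robot, y to its left, z up, the work surface at z = 0. Lengths are in m, angles in degrees, forces in N, time in s.
With the tool pointing down it reaches from about 0.4 to 0.825 m from the base axis. Payload 7 kg.
Tool frame: the origin (TCP) lies midway between the tips of the shut fingers; the grasp point (between the pads) lies r.tcp_to_grasp behind it (r.tcp_to_grasp is the distance from the TCP to the grasp point, in m); x points along the fingers, y is the direction in which the jaws open and shut, and the axes are right-handed (so a half turn about x gives the same grasp; the last joint's range is limited). The gripper opens to 88 mm and grips with 3 to 60 N. Pads are 19 mm wide; open, the fingers measure 130 mm over their backs; the gripper's body (78 mm by 193 mm) begins 47 mm behind the grasp point.
Start: joints at [-54.597, 20.546, 0.682, 0, -70.136, -16.507], TCP at [0.219, -0.639, 0.227] pointing down, gripper open.
Joint ranges: [-176.03, 176.03], [-82.01, 121.73], [-58.28, 71.71], [-173.87, 95.51], [-174.79, -0.11], [-173.66, 173.66]. Speed limits (degrees/s): [136.94, 136.94, 172.46, 180, 180, 180].

### API

Orientations are given as [roll, pitch, yaw] about the fixed x, y, z axes, in that order (R = Rz(yaw) Ry(pitch) Rx(roll)).
In Python, from plant import r gives the robot as it stands.
- The arm moves only by the tool carry_out, never from a script. Its argument "moves" is a list of rows, each a list of 7 numbers: the shift along the world's x, y, z in mm, then the turn, a rotation vector about the world's x, y, z in rad, then the opening in per cent of the stroke, from 0 (shut) to 100 (fully open). In form: [[x, y, z, wx, wy, wz, claw], ...]. A call has 1 to 5 rows; each row is the pose to reach, as a shift and turn from the pose commanded when the call began; what a row does not reach only later rows make up. A row lasts 1/10 s, in which the tool goes at most 50 mm and 8.59 degrees, less where a joint would pass 70% of its speed; a pose out of reach is approached as far as the arm can. A call with a gripper value outside its range is refused whole. The fingers move at their own pace and stop on an object; "squeeze" is the grip in N (left out, the last holds). Time passes only in rows, so rows that repeat a pose let the fingers close. It gives the time, the measured TCP pose, the force and the opening at its end, in the units of the state.
- r.get_state(): the state, without advancing time (a new reading comes with each control period).
- r.capture(name): name is "scene" or "top" or "wrist"; returns the picture (480x640x3 uint8, blue, green, red); there is no depth.
- r.camera_params(name): a dict with "K" (3x3 intrinsics, pixels), "rvec" (rotation vector, rad) and "tvec" (3), from world to camera coordinates, as OpenCV has them. Camera axes: x right, y down, z forward; pixel columns grow to the right and rows downward; lengths in m; the calibration is good to about 2 mm. A picture is of the moment at which its call begins: read the wrist's pose just before it. camera_params takes no time and is no camera call; for the wrist camera it gives the pose at the moment of the call.
- r.close_job(): hands the job in, once; it reports no verdict.
The state is a dict: "time_s": time; "joints": joint angles; "qd": joint speeds; "joint_torque": joint torques, N m; "tcp_pos": TCP position; "eef_rot": TCP orientation; "contact_force": force on the tool from outside, world axes, zero at the start; "moment": the same for the moment, N m; "gripper_width": finger opening in m.
Only numpy, scipy, OpenCV 4.12 (cv2) and the standard library are available. Lean on these libraries where they do the work, as an engineer would, in place of code of your own. Each camera call takes 0.05 s, during which the arm holds its last target. There are 200 camera calls.

## Working session

There is one attempt and no reset: what is moved stays moved. The work goes in short steps, Python scripts to look and compute and a tool call to move; the robot and the scene stay as the last step left them, time stands still between calls to the robot, and variables do not carry over. Pictures are saved under pics/ and viewed, about 12 in all and at most 16, crops included, and the job is handed in when it is done.

Besides the shell and the picture viewer there is one more tool, called after "Request:" by a JSON object that holds its "fn" and its "kwargs". carry_out: Moves the arm, as the interface text tells. Its arguments: {"type":"object","properties":{"moves":{"type":"array"},"squeeze":{"type":"number"}},"required":["moves"]}

```bash
mkdir -p pics; ls
python3 - <<'E'
from plant import r
import cv2,numpy as np
s=r.get_state(); print({k:np.round(v,4).tolist() for k,v in s.items()}); print(r.tcp_to_grasp)
for n in("scene","top","wrist"):
    p=r.camera_params(n); cv2.imwrite(f"pics/{n}0.png",r.capture(n))
    R=cv2.Rodrigues(np.array(p["rvec"]))[0]; print(n,np.round(p["K"],1).tolist(),np.round(-R.T@np.array(p["tvec"]).ravel(),3),np.round(R,2).tolist())
E
```

```text
pics
{'time_s': 0.0, 'joints': [-54.5972, 20.5919, 0.6331, -0.0206, -70.1365, -16.5067], 'qd': [0.0198, 0.1148, 0.0674, 0.014, 0.0339, -0.1224], 'joint_torque': [-0.0009, -58.2716, 29.3052, 6.9975, 0.0069, -0.0001], 'tcp_pos': [0.2184, -0.6382, 0.2256], 'eef_rot': [95.0226, 89.9028, 113.9117], 'contact_force': [0.1428, -0.0266, -0.044], 'moment': [0.0289, -0.0195, -0.0058], 'gripper_width': 0.0875}
0.0188
scene [[566.2, 0.0, 326.2], [0.0, 566.2, 241.6], [0.0, 0.0, 1.0]] [1.481 0.377 0.74 ] [[-0.42, 0.91, -0.02], [0.51, 0.21, -0.84], [-0.76, -0.36, -0.55]]
top [[480.6, 0.0, 321.4], [0.0, 480.6, 238.3], [0.0, 0.0, 1.0]] [ 0.405 -0.066  1.16 ] [[-0.03, -1.0, 0.01], [-0.99, 0.03, -0.1], [0.1, -0.01, -0.99]]
wrist [[331.1, 0.0, 321.9], [0.0, 331.1, 235.7], [0.0, 0.0, 1.0]] [ 0.154 -0.661  0.383] [[-0.32, 0.95, 0.0], [0.92, 0.31, 0.25], [0.24, 0.08, -0.97]]
```

View pics/top0.png

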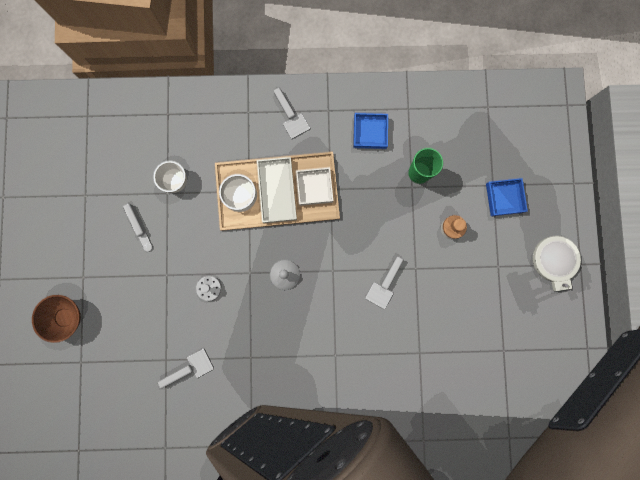

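View pics/scene0.png

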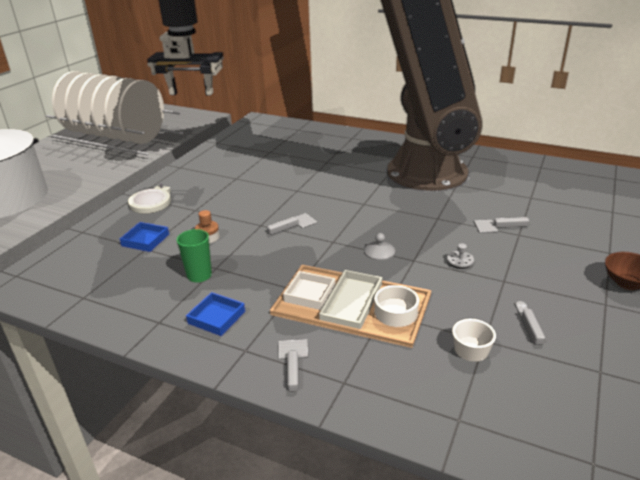

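Top view: the scraper I need (the rightmost of three) is at about (385,283), the brush at (455,227), the plug with holes at (208,288) and the lid at (285,275). In the caddy the pot is at (238,193), the trough at (277,190) and the dish at (315,187). The scene view shows the same layout, with nothing of interest hidden behind the arm.

```bash
cat > h.py <<'E'
import cv2,numpy as np
def cam(p):
    R=cv2.Rodrigues(np.array(p["rvec"],float))[0]; t=np.array(p["tvec"],float).ravel(); return np.array(p["K"],float),R,t
def ray(p,px):
    K,R,t=cam(p); d=R.T@np.linalg.inv(K)@np.array([px[0],px[1],1.]); return -R.T@t,d/np.linalg.norm(d)
def cast(p,px,z):
    o,d=ray(p,px); return o+d*(z-o[2])/d[2]
def tri(p1,a,p2,b):
    o1,d1=ray(p1,a);o2,d2=ray(p2,b)
    s=np.linalg.lstsq(np.c_[d1,-d2],o2-o1,rcond=None)[0]
    A,B=o1+s[0]*d1,o2+s[1]*d2; return (A+B)/2,np.linalg.norm(A-B)
def proj(p,X):
    K,R,t=cam(p); q=K@(R@np.array(X,float)+t); return q[:2]/q[2]
def blobs(m,amin,roi=None):
    # contours of a mask: (area, centroid, minAreaRect)
    if roi:
        k=np.zeros_like(m);k[roi[1]:roi[3],roi[0]:roi[2]]=1;m=m*k
    out=[]
    for c in cv2.findContours(m,cv2.RETR_EXTERNAL,cv2.CHAIN_APPROX_NONE)[0]:
        M=cv2.moments(c)
        if M["m00"]>amin: out.append((M["m00"],(M["m10"]/M["m00"],M["m01"]/M["m00"]),cv2.minAreaRect(c),c))
    return sorted(out,key=lambda b:-b[0])
E
python3 - <<'E'
from plant import r
from h import *
p=r.camera_params("top");im=cv2.imread("pics/top0.png")
g=cv2.cvtColor(im,cv2.COLOR_BGR2GRAY);hsv=cv2.cvtColor(im,cv2.COLOR_BGR2HSV)
print("tile",g[300:320,300:320].mean(), g[255:320:4,385],g[288,195:222:2])
br=(g>125).astype(np.uint8)
for b in blobs(br,60,(100,70,600,420)): print("bright",int(b[0]),np.round(b[1],1),np.round(b[2][0]),np.round(b[2][1]),round(b[2][2],1),np.round(cast(p,b[1],0.01)[:2],3))
wood=((hsv[...,1]>80)&(hsv[...,0]<25)&(g>60)).astype(np.uint8)
for b in blobs(wood,60,(100,80,600,350)): print("wood",int(b[0]),np.round(b[1],1),np.round(b[2][0],1),np.round(b[2][1]),round(b[2][2],1),np.round(cast(p,b[2][0],0.016)[:2],3))
E
```

```text
tile 139.7125 [149 149 147 146 144 133 190 199 179 190 195 198 198 196 147 149 148] [153 194 116 200 196 198 197  81 138 136 132 110 137 100]
bright 75763 [240.5 206.2] [295. 244.] [349. 390.] 90.0 [0.609 0.117]
bright 56880 [411.9 291.5] [425. 299.] [224. 349.] 88.7 [ 0.393 -0.289]
bright 9465 [501.2 381.8] [504. 384.] [ 68. 166.] 90.0 [ 0.178 -0.489]
bright 5665 [530.6 143.9] [530. 144.] [76. 83.] 89.1 [ 0.747 -0.599]
bright 2637 [525.4  87.3] [526.  88.] [35. 79.] 90.0 [ 0.892 -0.596]
bright 1274 [579.8 144. ] [580. 144.] [77. 18.] 85.2 [ 0.743 -0.72 ]
bright 1125 [592.  302.8] [590. 306.] [82. 17.] 90.0 [ 0.355 -0.717]
bright 963 [581.8  85. ] [582.  86.] [33. 34.] 90.0 [ 0.894 -0.738]
bright 150 [593.6 357.2] [594. 360.] [21. 10.] 90.0 [ 0.228 -0.71 ]
wood 2808 [313.6 188.2] [288.3 189.7] [67. 96.] 84.3 [ 0.645 -0.   ]
wood 558 [240.1 184.9] [237.6 189.7] [58. 41.] 84.3 [0.648 0.123]
wood 404 [454.3 226.4] [454.3 226.3] [23. 23.] 45.0 [ 0.546 -0.397]
wood 140 [225.6 217.2] [223.9 217.2] [39. 20.] 47.1 [0.582 0.156]
```

Run:
```python
from plant import r
from h import *
p=r.camera_params("top");im=cv2.imread("pics/top0.png")
g=cv2.cvtColor(im,cv2.COLOR_BGR2GRAY)
br=(g>168).astype(np.uint8)
for n,roi,z in(("scraper",(355,245,415,315),.01),("plug",(190,270,226,306),.012),("caddy",(210,145,345,235),.026),("ram",(150,155,190,200),.04)):
  for b in blobs(br,30,roi):
    c=cv2.boxPoints(b[2]); W=np.array([cast(p,q,z)[:2] for q in c]); e=W[1]-W[0];f=W[2]-W[1]
    print(n,int(b[0]),np.round(b[1],1),"ctr",np.round(cast(p,b[2][0],z)[:2],4),"sides",np.round([np.hypot(*e),np.hypot(*f)],4),"dirs",np.round(np.degrees([np.arctan2(e[1],e[0]),np.arctan2(f[1],f[0])]),1))
# scraper ends: axis ray
for n,px in (("blade end mid",(377,299)),("handle end",(400,259))): print(n,cast(p,px,.01))
pw=r.camera_params("wrist");s=r.get_state()
from scipy.spatial.transform import Rotation as Ro
Rt=Ro.from_euler('xyz',s["eef_rot"],degrees=True).as_matrix(); K,R,t=cam(pw)
print("tool axes cols",np.round(Rt,3).tolist()); print("cam in tool",Rt.T@(-R.T@t-s["tcp_pos"]),np.round(Rt.T@R.T,3).tolist())
```

```text
scraper 365 [378.7 295.3] ctr [ 0.3862 -0.2097] sides [0.0435 0.0528] dirs [ -30.4 -119.8]
scraper 177 [391.7 272.3] ctr [ 0.4402 -0.243 ] sides [0.0806 0.015 ] dirs [ -30.5 -120. ]
plug 323 [206.  287.3] ctr [0.4148 0.1976] sides [0.0564 0.0537] dirs [ -18.6 -109.8]
caddy 4903 [254.3 191.7] ctr [0.6399 0.0611] sides [0.2244 0.1646] dirs [ -86.1 -176.2]
caddy 1500 [314.5 179.4] ctr [ 0.6692 -0.0667] sides [0.0961 0.1186] dirs [ -83.3 -173.9]
caddy 398 [320.2 212.8] ctr [ 0.5929 -0.0706] sides [0.0967 0.0459] dirs [ -84.8 -175.2]
ram 758 [168.7 176. ] ctr [0.6804 0.2819] sides [0.0736 0.0726] dirs [ -91.4 -179.8]
blade end mid [ 0.37742139 -0.20529154  0.01      ]
handle end [ 0.47110778 -0.26412829  0.01      ]
tool axes cols [[-0.001, -0.324, 0.946], [0.001, 0.946, 0.324], [-1.0, 0.001, -0.0]]
cam in tool [-0.15763539 -0.0007855  -0.0681634 ] [[-0.001, -0.253, 0.967], [1.0, 0.001, 0.001], [-0.001, 0.967, 0.253]]
```

Request:
{"fn": "carry_out", "kwargs": {"moves": [[42,81,-5,0,0,-0.15,100],[84,162,-10,0,0,-0.3,100],[126,243,-16,0,0,-0.45,100],[168,324,-21,0,0,-0.6,100],[207,403,-26,0,0,-0.75,100]]}}

```text
time_s: 0.65
tcp_pos: [0.3273, -0.4284, 0.213]
eef_rot: [135.8, 90.0, 114.0]
contact_force: [0.3, 0.7, 0.4]
gripper_width: 0.0876
```

Request:
{"fn": "carry_out", "kwargs": {"moves": [[92,180,-10,0,0,-0.12,100],[92,180,-10,0,0,-0.12,100],[92,180,-10,0,0,-0.12,100],[92,180,-10,0,0,-0.12,100],[92,180,-10,0,0,-0.12,100]]}}

```text
time_s: 1.15
tcp_pos: [0.4209, -0.2462, 0.2032]
eef_rot: [64.0, 89.9, 36.0]
contact_force: [0.1, -0.4, 0.2]
gripper_width: 0.0874
```

Run:
```python
from plant import r
from h import *
s=r.get_state();p=r.camera_params("wrist");im=r.capture("wrist");cv2.imwrite("pics/w1.png",im)
import pickle;pickle.dump((s,p),open("w1.pkl","wb"))
print(s["tcp_pos"],s["eef_rot"],s["time_s"])
```

```text
[ 0.42087322 -0.24616745  0.20318881] [64.04323927 89.94951967 35.97648698] 1.15
```

View pics/w1.png

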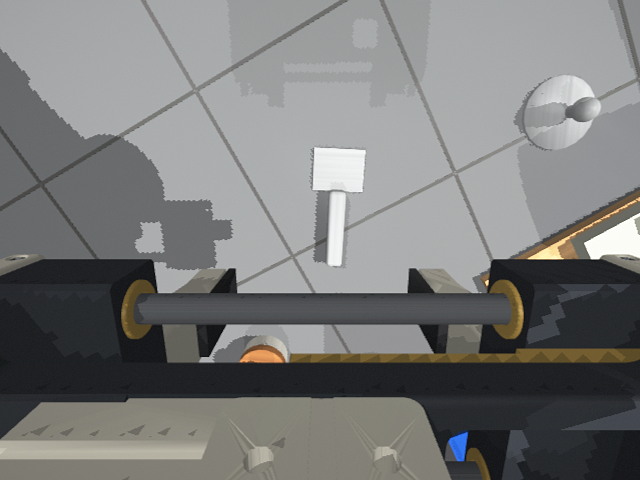

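The wrist view shows the scraper, blade at (340,170) and handle end at (335,266), with the lid at (565,112) and the brush head half hidden at (265,355).

```bash
cat >> h.py <<'E'
def scraper(p,im,roi,ztop=.02,th=None):
    # handle/blade outline by brightness; returns world axis data
    g=cv2.cvtColor(im,cv2.COLOR_BGR2GRAY); g=cv2.GaussianBlur(g,(3,3),0)
    b=blobs((g>th).astype(np.uint8),150,roi)
    return b
E
python3 - <<'E'
import pickle
from h import *
from plant import r
s,p=pickle.load(open("w1.pkl","rb"));im=cv2.imread("pics/w1.png");g=cv2.cvtColor(im,cv2.COLOR_BGR2GRAY)
print(g[230,310:365:3],g[170,300:380:4],g[140:275:6,337])
for th in(200,215):
  for b in blobs((g>th).astype(np.uint8),100,(300,135,380,280)):
    q=cv2.boxPoints(b[2]);print(th,int(b[0]),np.round(b[1],1),np.round(q,1).tolist())
# row widths of bright band
m=(g>205)
for y in range(150,268,8):
    x=np.where(m[y,300:380])[0]+300
    if len(x): print(y,x.min(),x.max(),np.round(cast(p,((x.min()+x.max())/2,y),.02 if y>195 else .004)[:2],4))
print("tcp proj",proj(p,s["tcp_pos"]),proj(p,[*s["tcp_pos"][:2],.01]))
E
```

```text
[174 176 109 109 111 112 159 241 239 241 242 199 126 175 175 176 174 175
 174] [176 177 177 117 236 236 238 239 239 239 239 240 240 241 242 242 160 175
 174 174] [173 174 242 241 240 239 237 230 227 224 232 233 235 237 239 241 242 243
 243 244 245 156 175]
200 2024 [338.4 169. ] [[311.79998779296875, 189.10000610351562], [314.0, 146.8000030517578], [365.20001220703125, 149.5], [363.0, 191.8000030517578]]
200 958 [336.1 228.1] [[326.29998779296875, 264.79998779296875], [331.0, 191.39999389648438], [345.6000061035156, 192.3000030517578], [340.79998779296875, 265.79998779296875]]
215 1999 [338.4 169. ] [[311.8999938964844, 189.0], [314.1000061035156, 146.89999389648438], [365.20001220703125, 149.60000610351562], [363.0, 191.6999969482422]]
215 892 [336.1 228.6] [[326.8999938964844, 264.79998779296875], [331.5, 192.1999969482422], [345.1000061035156, 193.10000610351562], [340.6000061035156, 265.70001220703125]]
150 314 364 [ 0.3704 -0.1996]
158 314 364 [ 0.3776 -0.2033]
166 314 363 [ 0.3847 -0.2075]
174 313 362 [ 0.3916 -0.2123]
182 313 362 [ 0.3991 -0.2162]
190 344 362 [ 0.4145 -0.2054]
198 331 345 [ 0.4122 -0.2232]
206 331 344 [ 0.4193 -0.2275]
214 330 344 [ 0.4266 -0.2318]
222 330 343 [ 0.4339 -0.2362]
230 329 342 [ 0.4411 -0.2411]
238 329 342 [ 0.4489 -0.2452]
246 329 341 [ 0.4566 -0.2498]
254 328 341 [ 0.4643 -0.2544]
262 328 340 [ 0.4722 -0.2591]
tcp proj [322.94293487 285.34237084] [322.31598338 213.77828424]
```

```bash
cat >> h.py <<'E'
from scipy.spatial.transform import Rotation as Ro
def jaw(s):
    R=Ro.from_euler('xyz',s["eef_rot"],degrees=True).as_matrix()
    return np.degrees(np.arctan2(R[1,1],R[0,1])),R[:,0]
E
python3 - <<'E'
import pickle
from h import *
from plant import r
s,p=pickle.load(open("w1.pkl","rb"));t=r.camera_params("top")
print("jaw",jaw(s))
print("blade",tri(p,(338.4,169),t,(378.7,295.3)),"handle",tri(p,(336.1,228.1),t,(391.7,272.3)))
yaw=np.radians(149.4);a=np.array([np.cos(yaw),np.sin(yaw)]);g=np.array([.422,-.2295])+.002*a
print("shift mm",(g-s["tcp_pos"][:2])*1e3,"turn",np.radians((149.4-90-jaw(s)[0]+90)%180-90))
E
```

```text
jaw (np.float64(61.933256465198944), array([ 7.12995107e-04,  5.17574350e-04, -9.99999612e-01]))
blade (array([ 0.38633327, -0.20912523,  0.01541971]), np.float64(0.00047676796610450706)) handle (array([ 0.43911562, -0.24009347,  0.02347353]), np.float64(0.001532392762685851))
shift mm [-0.59469916 17.68552905] turn -0.04421366611515475
```

Request:
{"fn": "carry_out", "kwargs": {"moves": [[0,18,-30,0,0,-0.044,100],[0,18,-75,0,0,-0.044,100],[0,18,-120,0,0,-0.044,100],[0,18,-150,0,0,-0.044,100],[0,18,-150,0,0,-0.044,100]]}}

```text
time_s: 1.7
tcp_pos: [0.4153, -0.2325, 0.0497]
eef_rot: [-158.4, 89.5, 170.6]
contact_force: [-0.6, 0.9, 0.5]
gripper_width: 0.0881
```

Run:
```python
from plant import r
from h import *
s=r.get_state();p=r.camera_params("wrist");im=r.capture("wrist");cv2.imwrite("pics/w2.png",im)
import pickle;pickle.dump((s,p),open("w2.pkl","wb"))
print(s["tcp_pos"],jaw(s)[0],s["time_s"],proj(p,[.422,-.2295,.02]))
```

```text
[ 0.41534392 -0.23250966  0.04970711] 59.01819260992574 1.7 [332.85693764 272.43898865]
```

View pics/w2.png

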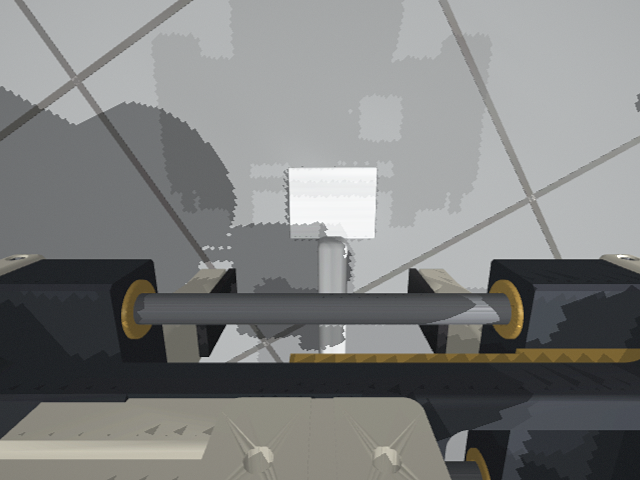

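The closer view shows the blade at columns 289–377, rows 168–238, and the handle centred on about column 333. I'll triangulate heights from the two wrist views.

Run:
```python
import pickle
from h import *
from plant import r
s1,p1=pickle.load(open("w1.pkl","rb"));s,p=pickle.load(open("w2.pkl","rb"))
g=cv2.cvtColor(cv2.imread("pics/w2.png"),cv2.COLOR_BGR2GRAY)
for b in blobs((g>225).astype(np.uint8),300,(280,150,385,240))[:1]:
    q=cv2.boxPoints(b[2]);print(np.round(q,1).tolist())
q=q[np.argsort(q[:,1])][:2];q=q[np.argsort(q[:,0])]
for a,c in(((314,146.8),q[0]),((365.2,149.5),q[1])): print("blade corner",tri(p1,a,p,c))
f=(q[0]+q[1])/2;print("front mid",cast(p,f,.004))
for y in(250,265,280):
    x=np.where(g[y,300:365]>120)[0]+300;d=g[y,310:356:3];print(y,d)
s2=r.get_state();print(s2["tcp_pos"],s2["time_s"])
```

```text
[[289.0, 168.0], [375.0, 168.0], [375.0, 237.0], [289.0, 237.0]]
blade corner (array([ 0.35567592, -0.22108112,  0.00272509]), np.float64(0.0008196628599285709))
blade corner (array([ 0.38262701, -0.17599328,  0.00569302]), np.float64(0.0011424576026979494))
front mid [ 0.36944963 -0.19864331  0.004     ]
250 [115 116 117 149 167 174 177 166 169 172 173 146 233 139 161 186]
265 [117 116 116 145 168 177 176 168 170 174 175 150 109 141 161 177]
280 [116 115 117 141 168 178 176 168 171 174 176 149 101  81 160 186]
[ 0.41722139 -0.23289634  0.05205082] 1.75
```

Request:
{"fn": "carry_out", "kwargs": {"moves": [[4,3,-20,0,0,0,60],[4,3,-30,0,0,0,60],[4,3,-30,0,0,0,60],[4,3,-30,0,0,0,60]]}}

```text
time_s: 2.15
tcp_pos: [0.4234, -0.2296, 0.0243]
eef_rot: [14.2, 89.9, -16.6]
contact_force: [0.6, 0.6, 0.9]
gripper_width: 0.061
```

Request:
{"fn": "carry_out", "kwargs": {"moves": [[0,0,0,0,0,0,60]]}}

```text
time_s: 2.25
tcp_pos: [0.4236, -0.2295, 0.0244]
eef_rot: [21.3, 89.9, -9.6]
contact_force: [-0.4, -0.4, 0.8]
gripper_width: 0.0547
```

Request:
{"fn": "carry_out", "kwargs": {"moves": [[0,0,0,0,0,0,60]]}}

```text
time_s: 2.35
tcp_pos: [0.4234, -0.2294, 0.0241]
eef_rot: [23.0, 89.9, -7.8]
contact_force: [0.3, -0.0, -0.1]
gripper_width: 0.0528
```

Request:
{"fn": "carry_out", "kwargs": {"moves": [[-1,0,-10,0,0,0,60],[-1,0,-17,0,0,0,60],[-1,0,-20,0,0,0,60],[-1,0,-20,0,0,0,60]]}}

```text
time_s: 2.75
tcp_pos: [0.4213, -0.2291, 0.0024]
eef_rot: [-155.0, 89.9, 174.2]
contact_force: [0.5, 0.8, -0.7]
gripper_width: 0.0524
```

Request:
{"fn": "carry_out", "kwargs": {"moves": [[0,0,0,0,0,0,0],[0,0,0,0,0,0,0],[0,0,0,0,0,0,0],[0,0,0,0,0,0,0],[0,0,0,0,0,0,0]], "squeeze": 25}}

```text
time_s: 3.25
tcp_pos: [0.422, -0.2292, 0.0034]
eef_rot: [27.3, 90.0, -3.5]
contact_force: [-0.3, -0.1, -0.0]
gripper_width: 0.0181
```

Request:
{"fn": "carry_out", "kwargs": {"moves": [[0,0,0,0,0,0,0],[0,0,0,0,0,0,0],[0,0,0,0,0,0,0],[0,0,0,0,0,0,0],[0,0,0,0,0,0,0]]}}

```text
time_s: 3.75
tcp_pos: [0.422, -0.2292, 0.0034]
eef_rot: [12.8, 90.0, -18.0]
contact_force: [-0.9, 0.9, 3.7]
gripper_width: 0.0176
```

Request:
{"fn": "carry_out", "kwargs": {"moves": [[0,0,10,0,0,0,0],[0,0,40,0,0,0,0],[0,0,80,0,0,0,0],[0,0,120,0,0,0,0],[0,0,160,0,0,0,0]]}}

```text
time_s: 4.25
tcp_pos: [0.4212, -0.2291, 0.1653]
eef_rot: [174.1, 90.0, 143.2]
contact_force: [1.4, -0.4, -1.2]
gripper_width: 0.0172
```

Request:
{"fn": "carry_out", "kwargs": {"moves": [[30,22,30,0,0,0.14,0],[60,45,60,0,0,0.28,0],[95,70,80,0,0,0.42,0],[130,95,100,0,0,0.56,0],[165,120,110,0,0,0.63,0]]}}

```text
time_s: 4.75
tcp_pos: [0.5883, -0.1082, 0.2761]
eef_rot: [-3.3, 89.8, 2.2]
contact_force: [0.8, -0.4, -1.3]
gripper_width: 0.0175
```

Run:
```python
from plant import r
from h import *
s=r.get_state();print(s["tcp_pos"],jaw(s)[0],s["joints"],s["gripper_width"],s["contact_force"])
```

```text
[ 0.58825714 -0.10822059  0.27612923] 95.52211761315736 [ 8.29082556e+00  1.16579562e+01 -5.12711214e+00  1.82093673e-02
 -7.30522048e+01 -9.27739777e+01] 0.017516853560636696 [ 0.81227102 -0.38185776 -1.33021506]
```

Request:
{"fn": "carry_out", "kwargs": {"moves": [[35,28,0,0,0,0,0],[70,56,0,0,0,0,0],[105,84,0,0,0,0,0],[140,112,0,0,0,0,0],[155,125,0,0,0,0,0]]}}

```text
time_s: 5.25
tcp_pos: [0.7435, 0.0182, 0.2718]
eef_rot: [176.9, 89.9, -177.9]
contact_force: [0.1, -1.3, -1.4]
gripper_width: 0.0176
```

Request:
{"fn": "carry_out", "kwargs": {"moves": [[0,0,0,0,0,0,0],[0,0,0,0,0,0,0],[0,0,0,0,0,0,0]]}}

```text
time_s: 5.55
tcp_pos: [0.7412, 0.0151, 0.2737]
eef_rot: [-172.7, 90.0, -167.5]
contact_force: [-0.5, 0.1, -1.5]
gripper_width: 0.0176
```

Run:
```python
from plant import r
from h import *
s=r.get_state();p=r.camera_params("wrist");im=r.capture("wrist");cv2.imwrite("pics/w3.png",im)
import pickle;pickle.dump((s,p),open("w3.pkl","wb"))
print(s["tcp_pos"],jaw(s)[0],s["time_s"])
```

```text
[0.74121893 0.01508954 0.2737163 ] 95.18750931709911 5.55
```

View pics/w3.png

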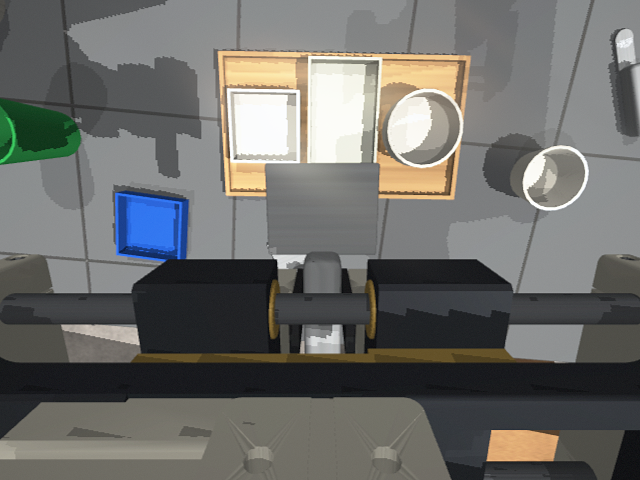

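The wrist view shows the caddy: tray corners near (219,50) and (471,55), dish (228–299, 89–161), the near end of the trough rim at (308–381, 58) and the pot rim centred at (424,128). I'll enlarge it to pick out the rims.

Run:
```python
import cv2
im=cv2.imread("pics/w3.png")[40:205,210:480]
cv2.imwrite("pics/w3c.png",cv2.resize(im,None,fx=2.9,fy=2.9,interpolation=cv2.INTER_NEAREST))
```

```text
(no output)
```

View pics/w3c.png

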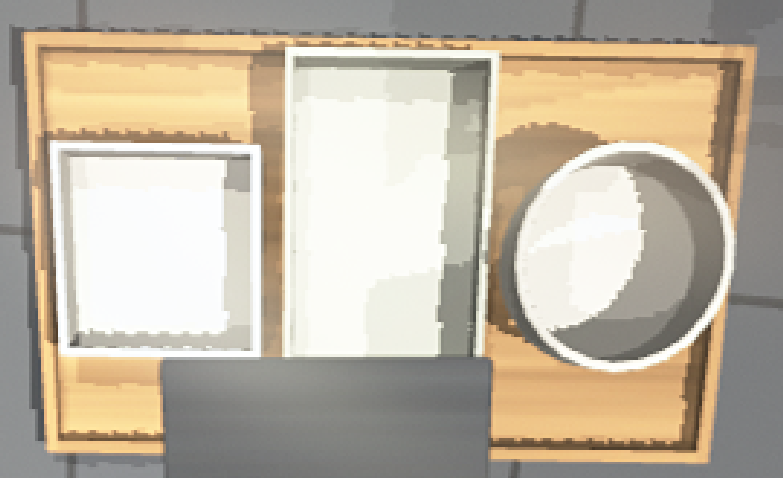

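Run:
```python
import pickle
from h import *
s,p=pickle.load(open("w3.pkl","rb"))
f=lambda x,y,z:cast(p,(210+x/2.9-.3,40+y/2.9-.3),z)[:2]
ang=lambda v:np.degrees(np.arctan2(v[1],v[0]))
D=[f(*q,.026) for q in((50,142),(262,144),(261,356),(62,354))]
print("dish",np.mean(D,0),[np.hypot(*(D[i]-D[i-1])).round(4) for i in range(4)],[ang(D[i]-D[i-1]).round(1) for i in range(4)])
T=[f(*q,.026) for q in((286,48),(500,54),(481,357),(283,357))]
print("trough",np.round(T,4).tolist(),np.hypot(*(T[1]-T[0])),ang(T[1]-T[0]),ang(T[3]-T[0]),ang(T[2]-T[1]))
P=[f(*q,.040) for q in((514,256),(735,256),(624,142),(624,371))];print("pot",(P[0]+P[1])/2,(P[2]+P[3])/2,np.hypot(*(P[1]-P[0])),np.hypot(*(P[3]-P[2])))
C=[f(*q,.012) for q in((24,32),(755,46),(710,463),(47,452))];print("tray",np.mean(C,0),[np.hypot(*(C[i]-C[i-1])).round(4) for i in range(4)],[ang(C[i]-C[i-1]).round(1) for i in range(4)])
R=Ro.from_euler('xyz',s["eef_rot"],degrees=True).as_matrix()
# second view: top image, rim heights via trough near corners / tray
t=__import__('plant').r.camera_params("top");print("top-proj of trough corners/dish",[np.round(proj(t,[*q,.026]),1).tolist() for q in T[:2]+D])
```

```text
dish [ 0.65444271 -0.06060504] [np.float64(0.0809), np.float64(0.0829), np.float64(0.081), np.float64(0.082)] [np.float64(-175.4), np.float64(94.7), np.float64(4.0), np.float64(-85.3)]
trough [[0.5759, -0.0157], [0.5705, 0.066], [0.6836, 0.0737], [0.6911, -0.0076]] 0.08191041426346778 93.78354032698117 4.023134326295852 3.9067180271683934
pot [0.64015678 0.1218855 ] [0.64156292 0.12192864] 0.0858194880176057 0.08505579243743087
tray [0.64815578 0.03062878] [np.float64(0.1658), np.float64(0.2885), np.float64(0.1656), np.float64(0.2906)] [np.float64(-175.8), np.float64(94.2), np.float64(4.9), np.float64(-85.7)]
top-proj of trough corners/dish [[295.2, 217.4], [260.9, 220.5], [332.1, 199.2], [297.7, 202.9], [294.6, 169.8], [328.5, 166.3]]
```

Request:
{"fn": "carry_out", "kwargs": {"moves": [[-30,5,-30,0,0,-0.016,0],[-60,10,-65,0,0,-0.016,0],[-92,16,-100,0,0,-0.016,0],[-92,16,-145,0,0,-0.016,0],[-92,16,-180,0,0,-0.016,0]]}}

```text
time_s: 6.1
tcp_pos: [0.6483, 0.0311, 0.0931]
eef_rot: [27.3, 89.9, 31.5]
contact_force: [0.5, 0.7, -1.8]
gripper_width: 0.0178
```

Request:
{"fn": "carry_out", "kwargs": {"moves": [[0,0,-25,0,0,0,0],[0,0,-25,0,0,0,0],[0,0,-25,0,0,0,0],[0,0,-25,0,0,0,0]]}}

```text
time_s: 6.5
tcp_pos: [0.6512, 0.0318, 0.0706]
eef_rot: [7.6, 89.8, 11.9]
contact_force: [0.1, -0.2, -0.9]
gripper_width: 0.0176
```

Run:
```python
from plant import r
from h import *
import pickle
s3,p3=pickle.load(open("w3.pkl","rb"))
q=cast(p3,(322.5,164),s3["tcp_pos"][2]+.0006)-s3["tcp_pos"];a=np.radians(185.2);print("front along/across",q[0]*np.cos(a)+q[1]*np.sin(a),-q[0]*np.sin(a)+q[1]*np.cos(a))
s=r.get_state();p=r.camera_params("wrist");im=r.capture("wrist");cv2.imwrite("pics/w4.png",im)
pickle.dump((s,p),open("w4.pkl","wb"))
print(s["tcp_pos"],jaw(s)[0],s["time_s"],s["contact_force"])
```

```text
front along/across 0.06123780617540774 0.000401998479120101
[0.65124285 0.03175544 0.07064675] 94.2962650577173 6.5 [ 0.11244785 -0.22280603 -0.9387111 ]
```

View pics/w4.png

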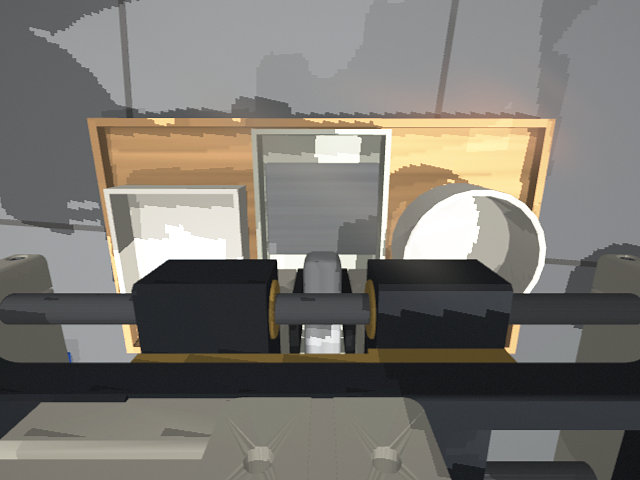

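The blade is centred in the trough, columns 266–379 against rim corners at (251,129) and (391,129). I'll triangulate the rim height and correct the position.

Run:
```python
from h import *
import pickle
s3,p3=pickle.load(open("w3.pkl","rb"));s,p=pickle.load(open("w4.pkl","rb"))
f=lambda x,y:(210+x/2.9-.3,40+y/2.9-.3)
for n,a,b in(("T",f(286,48),(251,129)),("T",f(500,54),(391,129)),("dish",f(50,142),(105,187)),("dish",f(262,144),(246,186))): print(n,tri(p3,a,p,b),cast(p,b,.026))
m=(cast(p,(251,129),.026)+cast(p,(391,129),.026))/2; c=m[:2]+.076*np.array([np.cos(.0733),np.sin(.0733)]);print("trough ctr",c)
```

```text
T (array([ 0.57569254, -0.01590716,  0.02560426]), np.float64(0.00036064556491450107)) [ 0.57560208 -0.01597589  0.026     ]
T (array([0.56894378, 0.06668252, 0.01962181]), np.float64(0.0004540207585482449)) [0.56943589 0.06521481 0.026     ]
dish (array([ 0.61675034, -0.10622189,  0.02179059]), np.float64(0.0003793324368392236)) [ 0.61593294 -0.10367448  0.026     ]
dish (array([ 0.60962731, -0.02190577,  0.01532472]), np.float64(0.0027630144947158267)) [ 0.60885486 -0.0183125   0.026     ]
trough ctr [0.64831491 0.03018527]
```

Request:
{"fn": "carry_out", "kwargs": {"moves": [[-2,-1,-15,0,0,0,0],[-2,-1,-30,0,0,0,0],[-2,-1,-42,0,0,0,0],[-2,-1,-50,0,0,0,0],[-2,-1,-52,0,0,0,0]]}}

```text
time_s: 7.05
tcp_pos: [0.6474, 0.0306, 0.015]
eef_rot: [-167.0, 89.9, -162.7]
contact_force: [0.2, 0.9, -1.0]
gripper_width: 0.0177
```

Request:
{"fn": "carry_out", "kwargs": {"moves": [[0,0,-2,0,0,0,0],[0,0,-3,0,0,0,0],[0,0,-4,0,0,0,0],[0,0,-4,0,0,0,0]]}}

```text
time_s: 7.45
tcp_pos: [0.6481, 0.0308, 0.0125]
eef_rot: [11.0, 90.0, 15.3]
contact_force: [-0.5, 0.1, -1.9]
gripper_width: 0.0179
```

Request:
{"fn": "carry_out", "kwargs": {"moves": [[0,0,-1,0,0,0,0],[0,0,-2,0,0,0,0],[0,0,-2,0,0,0,0]]}}

```text
time_s: 7.75
tcp_pos: [0.6481, 0.0308, 0.0104]
eef_rot: [4.7, 90.0, 9.0]
contact_force: [-0.2, -0.5, 0.7]
gripper_width: 0.0179
```

Request:
{"fn": "carry_out", "kwargs": {"moves": [[0,0,0,0,0,0,24],[0,0,0,0,0,0,28],[0,0,0,0,0,0,28],[0,0,0,0,0,0,28],[0,0,0,0,0,0,28]]}}

```text
time_s: 8.25
tcp_pos: [0.6479, 0.0308, 0.0102]
eef_rot: [-161.4, 90.0, -157.1]
contact_force: [1.7, -0.3, -0.2]
gripper_width: 0.0246
```

Request:
{"fn": "carry_out", "kwargs": {"moves": [[0,0,5,0,0,0,28],[0,0,20,0,0,0,28],[0,0,50,0,0,0,28],[0,0,90,0,0,0,28],[0,0,130,0,0,0,28]]}}

```text
time_s: 8.75
tcp_pos: [0.6478, 0.0306, 0.1428]
eef_rot: [-43.3, 90.0, -38.9]
contact_force: [1.2, 0.9, -0.1]
gripper_width: 0.0247
```

Run:
```python
from plant import r
from h import *
im=r.capture("wrist");a=im[60:290];t=r.capture("top")
cv2.imwrite("pics/w5.png",a);s=r.get_state();print(s["tcp_pos"],jaw(s)[0],s["gripper_width"])
hsv=cv2.cvtColor(t,cv2.COLOR_BGR2HSV);cv2.imwrite("pics/top1.png",t)
print("brush knob/head px",[(int(b[0]),np.round(b[1],1),np.round(b[2][1])) for b in blobs(((hsv[...,1]>80)&(hsv[...,0]<25)&(hsv[...,2]>60)).astype(np.uint8),60,(430,200,480,250))])
```

```text
[0.65173925 0.03134701 0.14852096] 94.36637917757974 0.02460360447631672
brush knob/head px [(399, array([454.3, 226.5]), array([23., 23.]))]
```

View pics/w5.png

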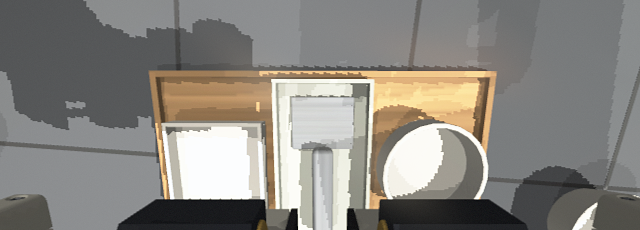

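Scraper is lying flat in the trough, blade at (323,122) and handle at (322,190) in the crop. The brush is next.

Request:
{"fn": "carry_out", "kwargs": {"moves": [[-11,-46,18,0,0,0,60],[-22,-92,36,0,0,0,60],[-33,-138,54,0,0,0,60],[-44,-184,64,0,0,0,60],[-55,-230,64,0,0,0,60]]}}

```text
time_s: 9.35
tcp_pos: [0.5933, -0.2012, 0.2079]
eef_rot: [-13.6, 89.7, -9.2]
contact_force: [0.9, -1.1, -0.5]
gripper_width: 0.0518
```

Request:
{"fn": "carry_out", "kwargs": {"moves": [[-12,-46,0,0,0,0,60],[-24,-92,0,0,0,0,60],[-36,-138,0,0,0,0,60],[-48,-180,0,0,0,0,60],[-51,-196,0,0,0,0,60]]}}

```text
time_s: 9.85
tcp_pos: [0.5403, -0.3987, 0.2054]
eef_rot: [-56.8, 89.9, -52.7]
contact_force: [0.8, -0.1, -0.8]
gripper_width: 0.0524
```

Request:
{"fn": "carry_out", "kwargs": {"moves": [[0,0,0,0,0,0,60],[0,0,0,0,0,0,60],[0,0,0,0,0,0,60]]}}

```text
time_s: 10.15
tcp_pos: [0.5424, -0.3942, 0.2048]
eef_rot: [-4.0, 90.0, 0.4]
contact_force: [0.6, -0.6, 0.5]
gripper_width: 0.0525
```

Run:
```python
from plant import r
from h import *
import pickle
s=r.get_state();p=r.camera_params("wrist");im=r.capture("wrist");cv2.imwrite("pics/w6.png",im)
pickle.dump((s,p),open("w6.pkl","wb"))
print(s["tcp_pos"],jaw(s)[0],s["time_s"],s["joints"][5])
```

```text
[ 0.5423716  -0.39420634  0.20475967] 94.35377788241574 10.15 -66.24706644012676
```

View pics/w6.png

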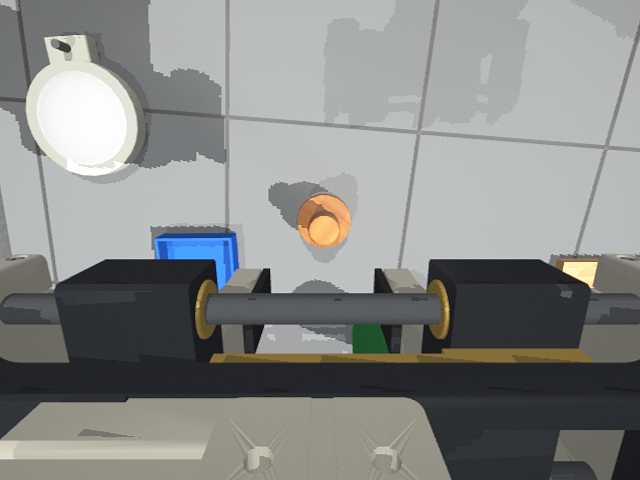

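The brush head outline is centred near (324,220) and the knob top near (323,229).

Run:
```python
from plant import r
from h import *
import pickle
s,p=pickle.load(open("w6.pkl","rb"));im=cv2.imread("pics/w6.png");t=r.camera_params("top")
hsv=cv2.cvtColor(im,cv2.COLOR_BGR2HSV)
b=blobs(((hsv[...,1]>80)&(hsv[...,0]<25)&(hsv[...,2]>60)).astype(np.uint8),100,(285,180,365,258))[0]
x,y,w,h=cv2.boundingRect(b[3]);print("head bbox",x,y,w,h,"top-left edge center",(x+w/2,y+w/2))
k=blobs(((hsv[...,2]>225)&(hsv[...,1]>80)&(hsv[...,0]<25)).astype(np.uint8),30,(285,180,365,258))
for q in k[:3]: print("knob?",int(q[0]),np.round(q[1],1),cv2.boundingRect(q[3]))
print(hsv[205:250:4,323,2],hsv[230,297:352:4,2])
H=cast(p,(x+w/2-.5,y+w/2-.5),.032);print("head ctr",H,"diam",np.hypot(*(cast(p,(x,y+w/2),.032)-cast(p,(x+w,y+w/2),.032))[:2]))
if k: print("knob ctr",cast(p,k[0][1],.07))
imt=cv2.imread("pics/top1.png");ht=cv2.cvtColor(imt,cv2.COLOR_BGR2HSV);print(ht[216:240:2,446:470:2,2])
```

```text
head bbox 297 194 54 54 top-left edge center (324.0, 221.0)
knob? 1395 [328.4 223.1] (298, 195, 53, 52)
[235 152 127 254 253 253 252 251 250 250 225 168] [192 239 244 234 252 253 253 251 250 251 254 250 247 200]
head ctr [ 0.54497143 -0.39299908  0.032     ] diam 0.05506233959509425
knob ctr [ 0.53892433 -0.38923411  0.07      ]
[[158 165 191 198 191 192 195 192 176 175 176 177]
 [167 195 194 197 198 190 189 216 196 175 175 177]
 [211 196 197 191 180 236 227 223 224 197 176 177]
 [220 202 193 157 222 236 224 225 229 225 169 175]
 [219 221 193 154 235 227 224 228 232 225 136 130]
 [216 214 189 150 203 224 227 232 229 219 160 122]
 [199 197 202 147 149 220 232 233 226 185 142 124]
 [144 133 132 192 106 132 169 179 160 153 125 123]
 [144 148 140 133 136 135 142 160 159 152 123 123]
 [102 143 147 146 138 131 159 156 156 123 121 123]
 [133 111 135 145 148 143 152 145 131 123 122 121]
 [106 131 127 118 113 120 105 124 124 123 122 123]]
```

Run:
```python
from plant import r
from h import *
import pickle
s,p=pickle.load(open("w6.pkl","rb"));t=r.camera_params("top")
print(cast(p,(323.5,230),.07),tri(p,(323.5,230),t,(459.5,224.3)))
```

```text
[ 0.54566957 -0.39313079  0.07      ] (array([ 0.54399706, -0.39296274,  0.07370661]), np.float64(0.001587382597603048))
```

Request:
{"fn": "carry_out", "kwargs": {"moves": [[3,1,-40,0,0,0,60],[3,1,-85,0,0,0,60],[3,1,-120,0,0,0,60],[3,1,-145,0,0,0,60],[3,1,-160,0,0,0,60]]}}

```text
time_s: 10.7
tcp_pos: [0.5445, -0.3926, 0.0421]
eef_rot: [150.5, 89.8, 154.9]
contact_force: [0.7, 0.4, 0.3]
gripper_width: 0.0526
```

Request:
{"fn": "carry_out", "kwargs": {"moves": [[0,0,-6,0,0,0,60],[0,0,-6,0,0,0,60],[0,0,-6,0,0,0,60]]}}

```text
time_s: 11.0
tcp_pos: [0.546, -0.3945, 0.0398]
eef_rot: [-32.3, 89.9, -27.9]
contact_force: [-0.4, 0.2, 0.8]
gripper_width: 0.0524
```

Request:
{"fn": "carry_out", "kwargs": {"moves": [[-1,1,-2,0,0,0,60],[-1,1,-2,0,0,0,0],[-1,1,-2,0,0,0,0],[-1,1,-2,0,0,0,0],[-1,1,-2,0,0,0,0]]}}

```text
time_s: 11.5
tcp_pos: [0.544, -0.3933, 0.0365]
eef_rot: [-15.4, 90.0, -11.1]
contact_force: [0.3, 1.4, 2.0]
gripper_width: 0.0294
```

Request:
{"fn": "carry_out", "kwargs": {"moves": [[0,0,0,0,0,0,0],[0,0,0,0,0,0,0],[0,0,0,0,0,0,0],[0,0,0,0,0,0,0]]}}

```text
time_s: 11.9
tcp_pos: [0.5441, -0.3933, 0.0365]
eef_rot: [-40.6, 90.0, -36.3]
contact_force: [-1.4, 1.3, 2.9]
gripper_width: 0.0293
```

Request:
{"fn": "carry_out", "kwargs": {"moves": [[0,0,10,0,0,0,0],[0,0,40,0,0,0,0],[0,0,80,0,0,0,0],[0,0,120,0,0,0,0],[0,15,140,0,0,0,0]]}}

```text
time_s: 12.4
tcp_pos: [0.545, -0.38, 0.1806]
eef_rot: [-37.6, 89.7, -33.4]
contact_force: [1.4, 0.1, -1.0]
gripper_width: 0.029
```

Request:
{"fn": "carry_out", "kwargs": {"moves": [[5,46,0,0,0,0,0],[15,92,0,0,0,0,0],[25,138,0,0,0,0,0],[35,184,0,0,0,0,0],[45,230,0,0,0,0,0]]}}

```text
time_s: 12.9
tcp_pos: [0.5888, -0.1465, 0.1768]
eef_rot: [15.8, 90.0, 20.1]
contact_force: [1.7, 0.0, -1.1]
gripper_width: 0.0299
```

Request:
{"fn": "carry_out", "kwargs": {"moves": [[10,46,0,0,0,0,0],[20,92,0,0,0,0,0],[30,138,0,0,0,0,0],[40,184,0,0,0,0,0],[50,230,0,0,0,0,0]]}}

```text
time_s: 13.4
tcp_pos: [0.6389, 0.0837, 0.1768]
eef_rot: [34.2, 90.0, 38.5]
contact_force: [1.5, -1.0, -1.4]
gripper_width: 0.0293
```

Request:
{"fn": "carry_out", "kwargs": {"moves": [[1,38,0,0,0,0,0],[1,38,0,0,0,0,0],[1,38,0,0,0,0,0],[1,38,0,0,0,0,0]]}}

```text
time_s: 13.8
tcp_pos: [0.6397, 0.1192, 0.1764]
eef_rot: [-158.3, 90.0, -154.0]
contact_force: [-0.5, 0.5, -0.3]
gripper_width: 0.0296
```

Run:
```python
from plant import r
from h import *
import pickle
s=r.get_state();p=r.camera_params("wrist");im=r.capture("wrist");cv2.imwrite("pics/w7.png",im)
pickle.dump((s,p),open("w7.pkl","wb"))
print(s["tcp_pos"],jaw(s)[0],s["time_s"],s["gripper_width"],s["contact_force"])
```

```text
[0.63967425 0.1191732  0.1763564 ] 94.2795953256861 13.8 0.029628134351376217 [-0.45904276  0.45806095 -0.31560982]
```

View pics/w7.png

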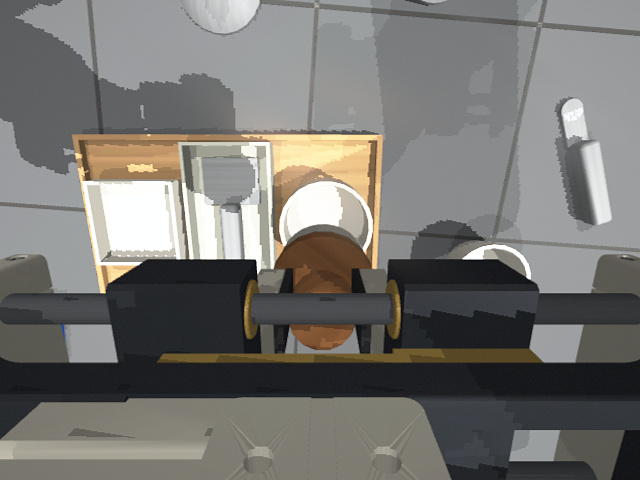

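The held brush head is at (322,265) above the pot, whose rim spans columns 279–374 with its near edge at row 180.

Run:
```python
from h import *
import pickle
s,p=pickle.load(open("w7.pkl","rb"))
a=cast(p,(326.5,180.5),.04);print("near rim",a,"ctr",a[:2]+.043*np.array([.9972,.074]))
for y in(220,226): print((cast(p,(279,y),.04)+cast(p,(374,y),.04))/2, np.hypot(*(cast(p,(279,y),.04)-cast(p,(374,y),.04))[:2]))
# brush head position held: head top at tip -.0365+.032
z=s["tcp_pos"][2]-.0045
print("head near edge", cast(p,(322.5,231.5),z)-s["tcp_pos"], "width ctr", cast(p,(322.5,265),z)-s["tcp_pos"])
```

```text
near rim [0.59834673 0.11945413 0.04      ] ctr [0.64122633 0.12263613]
[0.63370539 0.12225417 0.04      ] 0.08612660483535399
[0.63926783 0.12269446 0.04      ] 0.0865315389119788
head near edge [-0.02757887 -0.00245188 -0.0045    ] width ctr [-0.0097475  -0.00109527 -0.0045    ]
```

Request:
{"fn": "carry_out", "kwargs": {"moves": [[1,4,-30,0,0,0,0],[1,4,-60,0,0,0,0],[1,4,-90,0,0,0,0],[1,4,-110,0,0,0,0],[1,4,-120,0,0,0,0]]}}

```text
time_s: 14.35
tcp_pos: [0.6399, 0.122, 0.0543]
eef_rot: [-161.3, 89.8, -157.1]
contact_force: [-0.6, -0.9, -0.8]
gripper_width: 0.0295
```

Request:
{"fn": "carry_out", "kwargs": {"moves": [[0,0,-4,0,0,0,0],[0,0,-7,0,0,0,0],[0,0,-9,0,0,0,0],[0,0,-9,0,0,0,0]]}}

```text
time_s: 14.75
tcp_pos: [0.6413, 0.1239, 0.048]
eef_rot: [21.7, 89.9, 25.9]
contact_force: [0.2, -0.2, -1.8]
gripper_width: 0.0297
```

Request:
{"fn": "carry_out", "kwargs": {"moves": [[0,-1,-2,0,0,0,0],[0,-1,-3,0,0,0,0],[0,-1,-4,0,0,0,0],[0,-1,-4,0,0,0,0]]}}

```text
time_s: 15.15
tcp_pos: [0.6411, 0.1229, 0.0435]
eef_rot: [0.3, 90.0, 4.7]
contact_force: [-0.6, -0.4, 0.4]
gripper_width: 0.0296
```

Request:
{"fn": "carry_out", "kwargs": {"moves": [[0,0,0,0,0,0,0]]}}

```text
time_s: 15.25
tcp_pos: [0.6411, 0.1228, 0.0434]
eef_rot: [5.5, 90.0, 9.8]
contact_force: [-0.3, 1.0, -0.0]
gripper_width: 0.0292
```

Request:
{"fn": "carry_out", "kwargs": {"moves": [[0,0,0,0,0,0,38],[0,0,0,0,0,0,45],[0,0,0,0,0,0,50],[0,0,0,0,0,0,50],[0,0,0,0,0,0,50]]}}

```text
time_s: 15.75
tcp_pos: [0.6409, 0.1227, 0.0432]
eef_rot: [-177.6, 90.0, -173.3]
contact_force: [0.5, 0.4, 0.5]
gripper_width: 0.0437
```

Request:
{"fn": "carry_out", "kwargs": {"moves": [[0,0,5,0,0,0,50],[0,0,25,0,0,0,50],[0,0,60,0,0,0,50],[0,0,105,0,0,0,50],[0,0,150,0,0,0,50]]}}

```text
time_s: 16.25
tcp_pos: [0.6406, 0.1225, 0.195]
eef_rot: [-146.4, 90.0, -142.1]
contact_force: [0.7, 1.1, -0.4]
gripper_width: 0.0441
```

Run:
```python
from plant import r
from h import *
s=r.get_state();print(s["tcp_pos"],jaw(s)[0],s["joints"])
t=r.camera_params("top");im=cv2.imread("pics/top0.png");g=cv2.cvtColor(im,cv2.COLOR_BGR2GRAY)
print("plug approx",[np.round(cast(t,(208,288.5),.012),4)])
w=r.capture("wrist");cv2.imwrite("pics/w8.png",w[60:300])
```

```text
[0.64057737 0.12253542 0.19502225] 94.30269402607321 [ 2.79359981e+01  1.96025146e+01 -4.93014644e+00  7.38341487e-03
 -6.55057374e+01 -1.13636374e+02]
plug approx [array([0.4127, 0.1952, 0.012 ])]
```

View pics/w8.png

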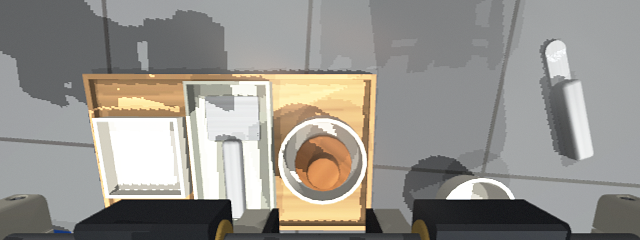

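The brush stands centred in the pot, with the pot rim centred at (323,160) and the knob at (322,172) in the crop. The plug is next.

Request:
{"fn": "carry_out", "kwargs": {"moves": [[-45,14,5,0,0,0,50],[-90,28,10,0,0,0,50],[-135,43,10,0,0,0,50],[-180,57,10,0,0,0,50],[-225,72,10,0,0,0,50]]}}

```text
time_s: 16.8
tcp_pos: [0.4144, 0.1948, 0.2035]
eef_rot: [43.2, 89.9, 47.5]
contact_force: [-0.2, 1.7, 1.5]
gripper_width: 0.0439
```

Request:
{"fn": "carry_out", "kwargs": {"moves": [[-3,1,0,0,0,0,50],[-3,1,0,0,0,0,50],[-3,1,0,0,0,0,50],[-3,1,0,0,0,0,50]]}}

```text
time_s: 17.2
tcp_pos: [0.4138, 0.1955, 0.2032]
eef_rot: [-109.2, 90.0, -105.0]
contact_force: [-0.1, 0.2, 0.2]
gripper_width: 0.0444
```

Run:
```python
from plant import r
from h import *
import pickle
s=r.get_state();p=r.camera_params("wrist");im=r.capture("wrist");cv2.imwrite("pics/w9.png",im)
pickle.dump((s,p),open("w9.pkl","wb"))
print(s["tcp_pos"],jaw(s)[0],s["time_s"],s["joints"][5])
```

```text
[0.41377641 0.19554374 0.20315303] 94.23222902418877 17.2 -135.85059739655313
```

View pics/w9.png

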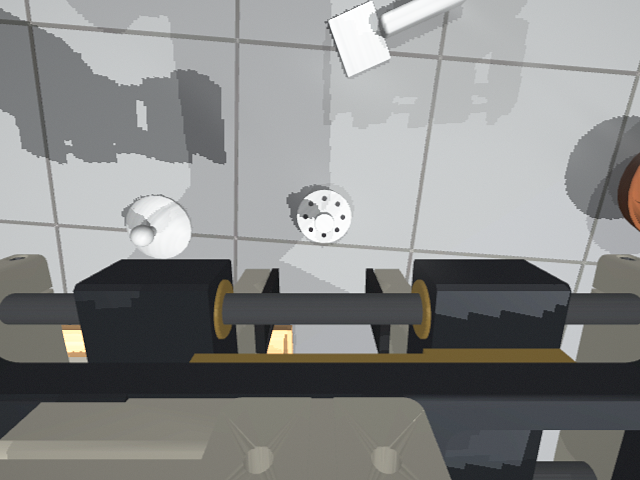

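The plug disc with its holes is centred near (324,216); the dome without holes at (160,226) is the lid.

Run:
```python
from plant import r
from h import *
import pickle
s,p=pickle.load(open("w9.pkl","rb"));im=cv2.imread("pics/w9.png");g=cv2.cvtColor(im,cv2.COLOR_BGR2GRAY)
b=blobs((g>205).astype(np.uint8),300,(288,180,360,255))[0];(cx,cy),rad=cv2.minEnclosingCircle(b[3]);print(cx,cy,rad,cv2.boundingRect(b[3]))
h=blobs(((g<110)).astype(np.uint8),3,(300,192,348,240));P=np.array([q[1] for q in h if q[0]<60]);print(np.round(P,1).tolist())
if len(P)>4: e=cv2.fitEllipse(P.astype(np.float32));print("holes ellipse",e,cast(p,e[0],.012))
c=cast(p,(cx,cy),.012);print("disc",c,"diam",2*rad/331.1*(0.362-.012))
t=r.camera_params("top");print("tri",tri(p,(cx,cy),t,(208,288.5)))
print("expect knob top px",proj(p,[*c[:2],.046]))
print(g[205:238:2,318:336:2])
```

```text
334.38720703125 215.6597137451172 37.536231994628906 (297, 180, 63, 65)
[[305.0, 216.0], [310.6, 203.4], [310.5, 229.4], [336.5, 229.5], [323.3, 234.7], [342.3, 216.7], [324.2, 198.2], [337.0, 203.7]]
holes ellipse ((323.6341857910156, 216.43942260742188), (36.47015380859375, 37.28562927246094), 87.4371337890625) [0.41572001 0.19690968 0.012     ]
disc [0.41401221 0.2083398  0.012     ] diam 0.07935778434382432
tri (array([ 0.41643178,  0.20619205, -0.0191626 ]), np.float64(0.010386216532180947))
expect knob top px [335.66298854 222.4677075 ]
[[228 243 226 224 237 247 246 244 247]
 [226 242 224 225 242 246 243 245 246]
 [164 244 225 243 240 244 245 245 245]
 [152 230 245 238 236 250 246 246 247]
 [147 123 122 120 123 136 242 247 247]
 [119 244 255 255 255 251 142 243 247]
 [255 252 252 253 253 254 255 225 253]
 [253 252 251 252 253 253 254 249 249]
 [253 252 252 252 252 253 253 254 249]
 [252 253 253 253 252 252 253 254 249]
 [252 252 253 253 253 252 253 254 249]
 [253 252 252 253 253 253 252 252 255]
 [253 253 252 253 253 253 254 239 222]
 [246 252 255 255 254 254 230 242 237]
 [245 248 146 122 232 240 244 241 254]
 [245 250  46  55 215 245 242 241 253]
 [244 245 227 178 247 243 242 251 253]]
```

Request:
{"fn": "carry_out", "kwargs": {"moves": [[2,1,-45,0,0,0,50],[2,1,-90,0,0,0,50],[2,1,-135,0,0,0,50],[2,1,-165,0,0,0,50],[2,1,-173,0,0,0,50]]}}

```text
time_s: 17.75
tcp_pos: [0.4139, 0.1945, 0.0269]
eef_rot: [-136.5, 89.6, -132.3]
contact_force: [-1.0, -0.4, 0.1]
gripper_width: 0.044
```

Request:
{"fn": "carry_out", "kwargs": {"moves": [[0,0,-6,0,0,0,50],[0,0,-8,0,0,0,50],[0,0,-8,0,0,0,50],[0,0,-8,0,0,0,50]]}}

```text
time_s: 18.15
tcp_pos: [0.4156, 0.1975, 0.0234]
eef_rot: [43.2, 89.9, 47.5]
contact_force: [0.3, 0.2, 0.2]
gripper_width: 0.0439
```

Request:
{"fn": "carry_out", "kwargs": {"moves": [[0,0,-3,0,0,0,50],[0,0,-3,0,0,0,50],[0,0,-3,0,0,0,0],[0,0,-3,0,0,0,0],[0,0,-3,0,0,0,0]]}}

```text
time_s: 18.65
tcp_pos: [0.415, 0.1968, 0.0193]
eef_rot: [40.6, 90.0, 44.9]
contact_force: [-0.2, -0.4, -1.1]
gripper_width: 0.0253
```

Request:
{"fn": "carry_out", "kwargs": {"moves": [[0,0,0,0,0,0,0],[0,0,0,0,0,0,0],[0,0,0,0,0,0,0],[0,0,0,0,0,0,0],[0,0,0,0,0,0,0]]}}

```text
time_s: 19.15
tcp_pos: [0.415, 0.1968, 0.0192]
eef_rot: [51.4, 90.0, 55.7]
contact_force: [0.2, 0.8, -0.5]
gripper_width: 0.0189
```

Request:
{"fn": "carry_out", "kwargs": {"moves": [[0,0,10,0,0,0,0],[0,0,40,0,0,0,0],[0,0,80,0,0,0,0],[0,0,120,0,0,0,0],[0,0,155,0,0,0,0]]}}

```text
time_s: 19.65
tcp_pos: [0.4148, 0.1964, 0.177]
eef_rot: [37.3, 89.9, 41.6]
contact_force: [1.9, 1.7, -0.9]
gripper_width: 0.0189
```

Request:
{"fn": "carry_out", "kwargs": {"moves": [[32,-34,0,0,0,0,0],[64,-68,0,0,0,0,0],[96,-102,0,0,0,0,0],[128,-136,0,0,0,0,0],[160,-170,0,0,0,0,0]]}}

```text
time_s: 20.15
tcp_pos: [0.5757, 0.025, 0.175]
eef_rot: [55.5, 90.0, 59.8]
contact_force: [1.2, 1.3, -0.9]
gripper_width: 0.0189
```

Request:
{"fn": "carry_out", "kwargs": {"moves": [[32,-34,0,0,0,0,0],[64,-68,0,0,0,0,0],[79,-87,0,0,0,0,0],[79,-87,0,0,0,0,0],[79,-87,0,0,0,0,0]]}}

```text
time_s: 20.65
tcp_pos: [0.6534, -0.061, 0.174]
eef_rot: [175.4, 89.9, 179.7]
contact_force: [0.0, -0.6, -0.7]
gripper_width: 0.0194
```

Request:
{"fn": "carry_out", "kwargs": {"moves": [[0,0,0,0,0,0,0],[0,0,0,0,0,0,0]]}}

```text
time_s: 20.85
tcp_pos: [0.6535, -0.0594, 0.1748]
eef_rot: [22.8, 90.0, 27.1]
contact_force: [0.6, -0.4, -2.1]
gripper_width: 0.019
```

Run:
```python
from plant import r
from h import *
import pickle
s=r.get_state();p=r.camera_params("wrist");im=r.capture("wrist");cv2.imwrite("pics/w10.png",im)
pickle.dump((s,p),open("w10.pkl","wb"))
print(s["tcp_pos"],jaw(s)[0],s["time_s"],s["gripper_width"])
```

```text
[ 0.65347902 -0.0593869   0.17484486] 94.36190405051713 20.85 0.019025269139754584
```

View pics/w10.png

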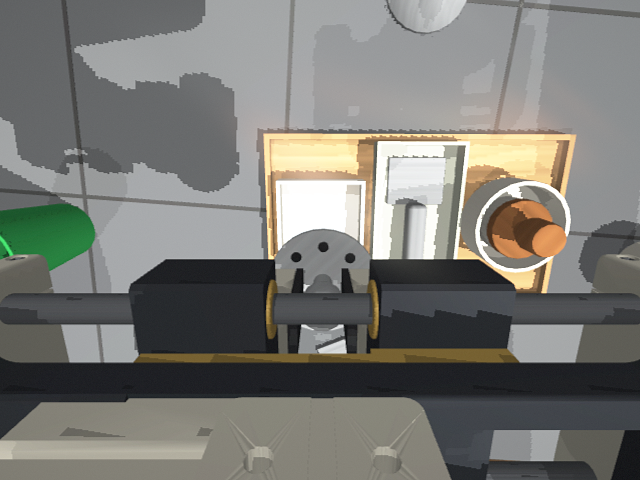

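The held plug disc is at (322,258) above the dish, whose near rim corners are at (275,181) and (368,181). Scraper and brush still sit well.

Run:
```python
from h import *
import pickle
s,p=pickle.load(open("w10.pkl","rb"))
a,b=cast(p,(275,181),.026),cast(p,(368,181),.026);c=(a+b)[:2]/2+.041*np.array([.9972,.074]);print(a,b,np.hypot(*(a-b)[:2]),"ctr",c)
z=s["tcp_pos"][2]-.0192+.012
e=cast(p,(322.5,229),z)-s["tcp_pos"];print("disc near edge rel tcp",e)
```

```text
[ 0.61742464 -0.10589843  0.026     ] [ 0.61087637 -0.02086188  0.026     ] 0.0852882991017612 ctr [ 0.6550357  -0.06034616]
disc near edge rel tcp [-0.02824864 -0.00253068 -0.0072    ]
```

Request:
{"fn": "carry_out", "kwargs": {"moves": [[1,-1,-35,0,0,0,0],[1,-1,-70,0,0,0,0],[1,-1,-105,0,0,0,0],[1,-1,-130,0,0,0,0],[1,-1,-138,0,0,0,0]]}}

```text
time_s: 21.4
tcp_pos: [0.6529, -0.0607, 0.0336]
eef_rot: [-179.2, 89.7, -174.9]
contact_force: [-1.3, 0.5, -1.4]
gripper_width: 0.019
```

Request:
{"fn": "carry_out", "kwargs": {"moves": [[0,0,-3,0,0,0,0],[0,0,-5,0,0,0,0],[0,0,-6,0,0,0,0],[0,0,-6,0,0,0,0]]}}

```text
time_s: 21.8
tcp_pos: [0.6556, -0.0611, 0.0315]
eef_rot: [4.5, 89.9, 8.8]
contact_force: [-0.6, 0.7, -0.4]
gripper_width: 0.0188
```

Request:
{"fn": "carry_out", "kwargs": {"moves": [[0,0,-2,0,0,0,0],[0,0,-3,0,0,0,0],[0,0,-4,0,0,0,0],[0,0,-4,0,0,0,0],[0,0,-4,0,0,0,0]]}}

```text
time_s: 22.3
tcp_pos: [0.655, -0.0612, 0.0263]
eef_rot: [-67.8, 90.0, -63.5]
contact_force: [-0.7, 0.9, 0.2]
gripper_width: 0.0189
```

Request:
{"fn": "carry_out", "kwargs": {"moves": [[0,0,-1,0,0,0,0],[0,0,-1,0,0,0,0]]}}

```text
time_s: 22.5
tcp_pos: [0.6552, -0.0611, 0.0262]
eef_rot: [-12.0, 90.0, -7.6]
contact_force: [-1.7, 1.2, 6.8]
gripper_width: 0.0189
```

In contact at 6.8 N, with the tip held at z = 0.0262. Releasing now.

Request:
{"fn": "carry_out", "kwargs": {"moves": [[0,0,0,0,0,0,28],[0,0,0,0,0,0,34],[0,0,0,0,0,0,36],[0,0,0,0,0,0,36],[0,0,0,0,0,0,36]]}}

```text
time_s: 23.0
tcp_pos: [0.6549, -0.0613, 0.0251]
eef_rot: [-165.3, 90.0, -161.0]
contact_force: [0.7, 0.4, -0.1]
gripper_width: 0.0316
```

Request:
{"fn": "carry_out", "kwargs": {"moves": [[0,0,5,0,0,0,36],[0,0,25,0,0,0,36],[0,0,60,0,0,0,36],[0,0,105,0,0,0,36],[0,0,150,0,0,0,36]]}}

```text
time_s: 23.5
tcp_pos: [0.6545, -0.0613, 0.1769]
eef_rot: [-166.3, 90.0, -162.0]
contact_force: [1.1, -0.3, -0.4]
gripper_width: 0.0312
```

Request:
{"fn": "carry_out", "kwargs": {"moves": [[-40,-20,20,0,0,0,36],[-70,-40,40,0,0,0,36],[-70,-40,40,0,0,0,36],[-70,-40,40,0,0,0,36]]}}

```text
time_s: 23.9
tcp_pos: [0.5849, -0.1016, 0.2169]
eef_rot: [5.0, 89.8, 9.3]
contact_force: [-0.0, 0.1, -0.5]
gripper_width: 0.0311
```

Run:
```python
from plant import r
import cv2,numpy as np
s=r.get_state();print(s["tcp_pos"],s["time_s"],s["contact_force"])
a=r.capture("scene")[190:400,180:560];cv2.imwrite("pics/f.png",cv2.resize(a,None,fx=2,fy=2,interpolation=cv2.INTER_CUBIC))
```

```text
[ 0.58485255 -0.10160412  0.21687091] 23.9 [-0.01173723  0.09274721 -0.4767042 ]
```

View pics/f.png

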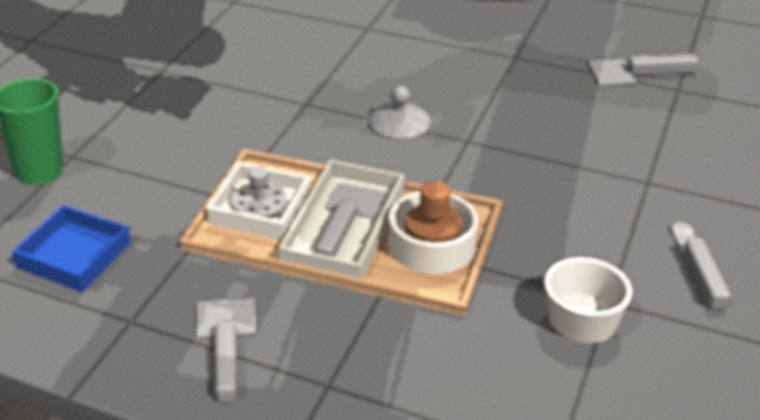

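The final scene crop shows the plug knob up in the dish at (260,190), the scraper flat in the trough at (345,215) and the brush upright in the pot at (433,225). The tableware looks undisturbed and the gripper is clear, so I'm handing in.

```bash
python3 -c "
from plant import r
print(r.close_job())"
```

```text
the job is handed in; nothing more can be done
None
```

The washing-up kit is in the caddy, placed in the order asked. The rightmost scraper lies flat in the trough, the brush stands bristles down in the pot, and the plug stands knob up in the dish. I lowered each piece until it touched the floor of its place before opening the fingers. The job was handed in at about 24 s.

- **Final check:** the last scene picture shows all three seated and upright or flat, with the gripper clear. The spreader, lid, tumbler, ramekin and the other scrapers look undisturbed; I judged this by eye, not by re-measuring.
- **Forces:** the largest contact force in the move reports was about 7 N, when the plug touched down.
- **Height checks that disagreed:**
  - Triangulating from the top and wrist cameras put the scraper blade at 15 mm. Two wrist views put it at 3–6 mm, so I used 4 mm.
  - Rim heights from two wrist views came out at 15–26 mm against the stated 26 mm. I relied on rim sizes instead; in the main caddy view they matched to about 1 mm, and contact came at the expected heights.
  - The outline fit of the plug disc failed because it merged with the tile. I used its ring of holes instead.

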